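Unlatch the guarded blade locker and draw out the blade tray

ROBOT

A 6-joint arm with a two-finger parallel gripper is mounted at the origin on a cart in front of the work surface, level with it; the furniture and walls round the work are solid. World frame = base frame: x ahead of the robot, y to its left, z up, the work surface at z = 0. Lengths are in m, angles in rad, forces in N, time in s.
With the tool pointing down it reaches from about 0.25 to 0.775 m from the base axis. Payload 4 kg.
Tool frame: the origin (TCP) lies midway between the tips of the shut fingers; the grasp point (between the pads) lies 19 mm behind it; z points along the fingers, y is the direction in which the jaws open and shut (so a half turn about z gives the same grasp; the last joint's range is limited). The gripper opens to 94 mm and grips with 3 to 60 N. Pads are 16 mm wide; open, the fingers measure 119 mm over their backs; the gripper's body (75 mm by 177 mm) begins 78 mm behind the grasp point.
Start: joints at [1.199, 0.087, 1.371, -0, 1.684, -0.103], TCP at [0.146, 0.53, 0.175] pointing down, gripper open.
Joint ranges: [-3.1, 3.1], [-0.76, 2.03], [0.27, 2.55], [-1.08, 4.22], [0.17, 2.65], [-2.57, 2.57]. Speed limits (rad/s): [2.79, 2.79, 3.14, 3.14, 3.14, 3.14].

INTERFACE

Orientations are given as [roll, pitch, yaw] about the fixed x, y, z axes, in that order (R = Rz(yaw) Ry(pitch) Rx(roll)).
In Python, from bench import robot, cams gives the robot as it stands.
- The arm moves only by the tool step_arm, never from a script. Its argument "plan" is a list that holds one entry, the list of rows, each a list of 5 numbers: the shift along the world's x, y, z in mm, then the turn about the world's z in rad, then the opening in per cent of the stroke, from 0 (shut) to 100 (fully open). In form: [[[tx, ty, tz, turn, fingers], ...]]. A call has 1 to 8 rows; each row is the pose to reach, as a shift and turn from the pose commanded when the call began; what a row does not reach only later rows make up. A row lasts 1/12 s, in which the tool goes at most 41.7 mm and 7.16 degrees, less where a joint would pass 70% of its speed; a pose out of reach is approached as far as the arm can. A call with a gripper value outside its range is refused whole. The fingers move at their own pace and stop on an object; the grip force is fixed at half the most. Time passes only in rows, so rows that repeat a pose let the fingers close. It gives the time, the measured TCP pose, the force and the opening at its end, in the units of the state.
- robot.get_obs(): the state, without advancing time (a new reading comes with each control period).
- cams.snapshot(name): name is "scene" or "top"; returns a dict with "frame" (420x560x3 uint8, red, green, blue), "camera_matrix" (3x3 intrinsics, pixels), "k1" (the pictures are not rectified: a ray, as slopes to the right and down, at radius r is drawn at 1 + k1 r^2 times it, then the intrinsics apply), "origin" and "attitude" of the camera in the world. Camera axes: x right, y down, z forward; pixel columns grow to the right and rows downward; lengths in m; the calibration is good to about 2 mm. A picture is of the moment at which its call begins. There is no depth.
- robot.close_job(): hands the job in, once; it reports no verdict.
The state is a dict: "time": time; "joint_positions": joint angles; "qvel": joint speeds; "joint_torque": joint torques, N m; "tool_pos": TCP position; "ee_rot": TCP orientation; "wrist_force": force on the tool from outside, world axes, zero at the start; "wrist_torque": the same for the moment, N m; "width": finger opening in m.
Only numpy, scipy, OpenCV 4.12 (cv2) and the standard library are available. Lean on these libraries where they do the work, as an engineer would, in place of code of your own. Each camera call takes 0.05 s, during which the arm holds its last target. There are 200 camera calls.

TASK

Get the blade tray ready for use: lift the gravity latch bar on the small grey locker by its upright thumb knob until it can pass out of its catch, feeling your way so that the bar is never forced against the catch, and swing the guard gate wide open, a little past square to the locker's front. Let go so that the bar drops back onto its rest pin, then draw the tray out by its bow handle about 9 cm and leave it sitting flat in the locker's mouth, keeping the glue bottle beside the locker upright.

Things in the scene. Friction and masses are not known exactly. Their poses are not given: they have to be found in the camera images.
- locker: Low grey sheet-steel locker, 235 mm deep, 250 wide, 130 high, fixed on the table. Origin: middle of its base plate's front edge, at table height; x points into the locker, y to its left cheek (seen from the robot). Base plate 12 mm thick. The roof covers only x = 75 to 235 mm: the front bay is open from above. The gate closes the front.
- gate (a joint): Gate angle: 0 closed, grows as the right-hand free end swings out towards the robot, 1.57 square to the front, end stop 1.9; light friction holds it where it is left. Dark steel frame with rods, 10 mm thick, reaching 238 mm from its hinge, 20 to 120 mm above the table.
- gate_hinge (a point): Point on the gate's vertical hinge axis, 75 mm above the table, at the locker's left front edge (locker x = -8, y = 122 mm). Its axes turn with the gate; with the gate closed they are parallel to the locker's.
- latch_bar: Flat steel bar 6 x 16 x 245 mm on the gate's front. Origin: its pivot bolt, 40 mm along the gate from the hinge axis, 75 mm above the table. At rest it runs level along its -y; its end, 215 to 230 mm from the pivot, lies in the catch. It turns about its x only (z axis tilts, up to 0.32 rad) and falls by its weight onto a rest pin, level; lifting the knob takes about 2 N.
- thumb_knob (a point): Grasp point on the bar's thumb knob: upright round shank 12 mm across with a black head 20 mm across, on an arm 45 mm in front of the bar, 140 mm from the pivot. The point is 30 mm above the bar's centre line; the head begins 16 mm above it. The arm runs from the shank's foot back to the bar, its top 24 mm below the point: fingertips stay above it. x: gate's normal, into the locker when closed.
- catch: Slotted plate on the right cheek's outside; origin and axes as the locker's. It carries the catch's C-shaped jaw (y = -132 to -147 mm): a lip 8 mm in front of the bar, a rubber-lined hood above. Jaw height is clamped on the slots and not measured: at the catch the bar must rise 4 to 26 mm to pass the lip and meets the hood 4 to 6 mm later (about 3 mm at the knob). Over 10 N on it is forcing.
- tray: Grey steel tray 160 mm deep, 190 wide, walls 42 high, front panel 106 high, loose on the locker's base plate behind the gate; 0.7 to 1 kg with a blade case and a pocket tape in it. Origin: middle of its underside; axes as the locker's. At the start the origin lies about 148 mm inside the locker's front edge (locker x).
- tray_handle (a point): Middle of the tray's bow handle: level rod 10 mm across, 84 mm long along the tray's y, 38 mm in front of the tray's front panel (panel towards +x) and 92 mm above its underside, free all round and open from above.
- glue_bottle: Glue bottle, 56 mm across, 164 mm high, standing on the table to the right of the locker. Origin: middle of its underside. Not to be knocked over.

How it is judged:
By the outcome, as a careful person would: the job done as asked, in the order asked, and still so for the second after the job is handed in, with the robot touching nothing.
It also fails if it takes over 72 s, if anything falls off the work surface, if the arm or the gripper's body presses on something with over 40 N, if the wrist force passes 120 N, or if a joint passes its speed limit or range.

## Working session

There is one attempt and no reset: what is moved stays moved. The work goes in short steps, Python scripts to look and compute and a tool call to move; the robot and the scene stay as the last step left them, time stands still between calls to the robot, and variables do not carry over. Pictures are saved under pics/ and viewed, about 8 in all and at most 12, crops included, and the job is handed in when it is done.

Besides the shell and the picture viewer there is one more tool, called after "Emit:" as name(argument=value, ...) on one line, values as JSON. step_arm: Moves the arm, as the interface text tells. Its arguments: {"type":"object","properties":{"plan":{"type":"array"}},"required":["plan"]}

```bash
mkdir -p pics; ls
cat > h.py <<'E'
import numpy as np, cv2
from bench import robot, cams
def snap(n,save=None):
    s=cams.snapshot(n)
    if save: cv2.imwrite('pics/'+save,cv2.cvtColor(s['frame'],cv2.COLOR_RGB2BGR))
    return s
def Rm(s):
    a=np.array(s['attitude'],float)
    if a.shape==(3,3): return a
    from scipy.spatial.transform import Rotation as R
    return (R.from_euler('xyz',a) if a.size==3 else R.from_quat(a)).as_matrix()
def ray(s,px):
    K=np.array(s['camera_matrix']);k=s['k1']
    d=np.array([(px[0]-K[0,2])/K[0,0],(px[1]-K[1,2])/K[1,1]]);u=d.copy()
    for _ in range(20): u=d/(1+k*(u@u))
    return np.array(s['origin'],float),Rm(s)@np.r_[u,1]
def onz(s,px,z):
    o,d=ray(s,px);return o+d*(z-o[2])/d[2]
def proj(s,p):
    K=np.array(s['camera_matrix']);c=Rm(s).T@(np.array(p)-np.array(s['origin'],float))
    u=c[:2]/c[2];u=u*(1+s['k1']*(u@u));return K[:2,:2]@u+K[:2,2]
def tri(s1,p1,s2,p2):
    o1,d1=ray(s1,p1);o2,d2=ray(s2,p2);t=np.linalg.lstsq(np.c_[d1,-d2],o2-o1,rcond=None)[0]
    a=o1+t[0]*d1;b=o2+t[1]*d2;return (a+b)/2,np.linalg.norm(a-b)
E
python3 - <<'E'
from h import *
for n in('scene','top'):
    s=snap(n,n+'0.png');print(n,s['camera_matrix'],s['k1'],s['origin'],s['attitude'])
print(robot.get_obs())
E
```

```text
pics
scene [[466.1504409    0.         270.90859851]
 [  0.         466.1504409  216.5427308 ]
 [  0.           0.           1.        ]] -0.02044981506335612 [0.1054037  0.46534231 0.92656698] [-2.44103123  0.01282574 -2.31562545]
top [[397.11345237   0.         281.34192906]
 [  0.         397.11345237 210.4238873 ]
 [  0.           0.           1.        ]] -0.033228953221305216 [0.46435018 0.01353806 0.90402238] [-2.92560710e+00 -1.47275858e-03 -1.45163054e+00]
{'time': 0.1, 'joint_positions': array([ 1.19886463e+00,  8.78635134e-02,  1.37210253e+00,  1.41030381e-05,
        1.68358955e+00, -1.03069429e-01]), 'qvel': array([-0.00016841, -0.00156811, -0.00413439,  0.00049342, -0.00044169,
        0.00183129]), 'joint_torque': array([ 1.68410847e-03, -3.41255021e+01, -3.03301227e+01,  7.19281984e-02,
        3.04826349e-02, -1.12386356e-04]), 'tool_pos': array([0.14587982, 0.52972648, 0.17363119]), 'ee_rot': array([-3.13964158e+00, -2.15902549e-04,  2.87273175e+00]), 'wrist_force': array([-0.29337756, -0.26846138, -0.21168789]), 'wrist_torque': array([-0.00281455, -0.01316726, -0.00082229]), 'width': 0.09385451685011625}
```

View pics/scene0.png

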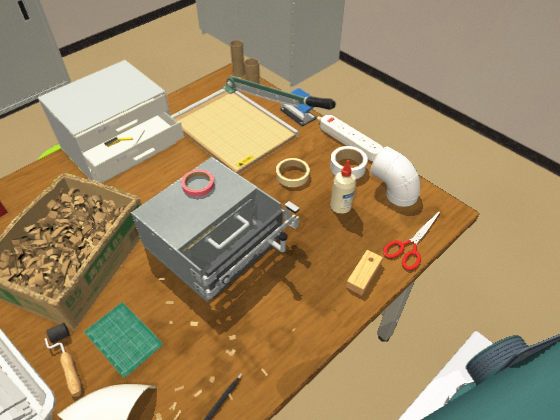

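View pics/top0.png

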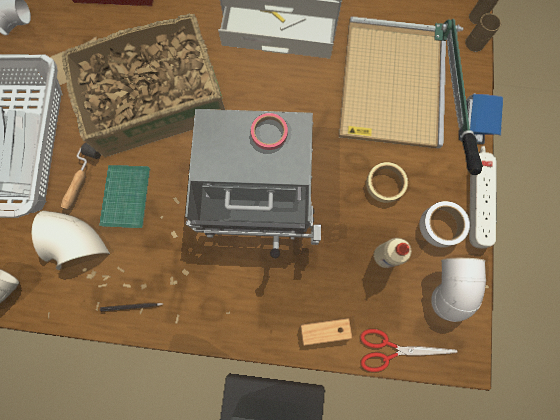

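The scene view shows the locker around (215,230), the knob near (282,240), the catch at (292,208) and the bottle at (343,190). The top view shows the knob near (275,250), the catch at (317,233) and the handle at (249,200). I'll enlarge both.

Run:
```python
import cv2
a=cv2.imread('pics/scene0.png')[150:310,120:320];b=cv2.imread('pics/top0.png')[100:270,175:335]
cv2.imwrite('pics/sc.png',cv2.resize(a,None,fx=3.75,fy=3.75,interpolation=cv2.INTER_CUBIC))
cv2.imwrite('pics/tc.png',cv2.resize(b,None,fx=3.5,fy=3.5,interpolation=cv2.INTER_CUBIC))
```

```text
(no output)
```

View pics/sc.png

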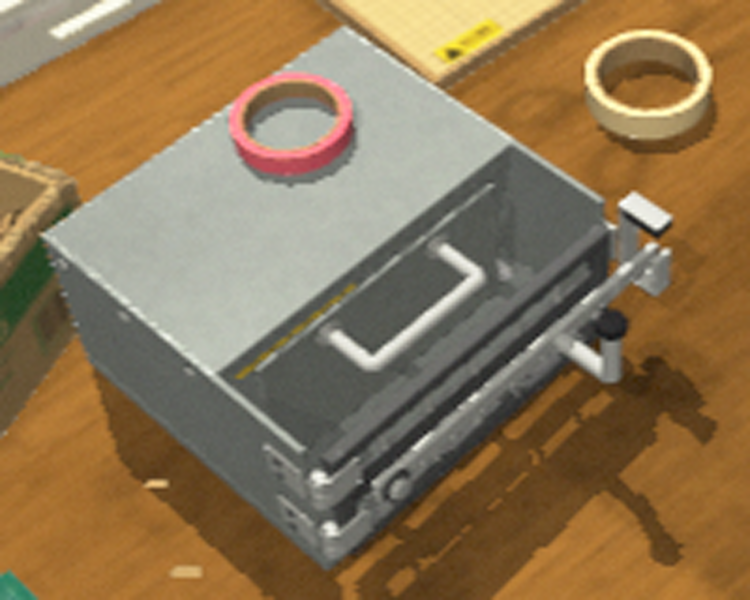

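View pics/tc.png

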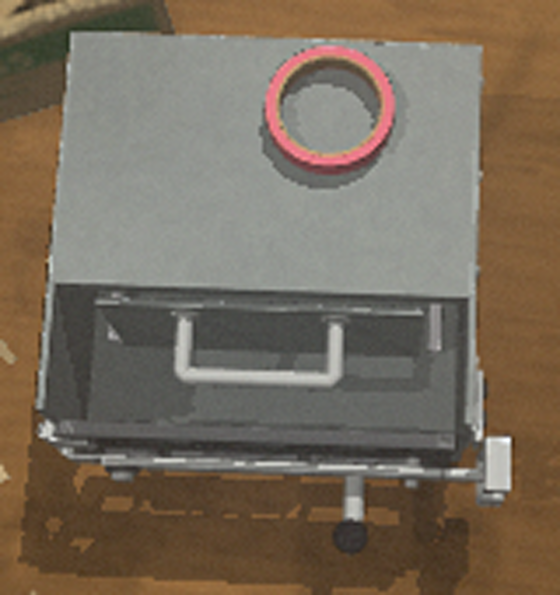

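Run:
```python
from h import *
t=cams.snapshot('top');s=cams.snapshot('scene')
T=lambda x,y:np.array([175+(x+.5)/3.5-.5,100+(y+.5)/3.5-.5]);S=lambda x,y:np.array([120+(x+.5)/3.75-.5,150+(y+.5)/3.75-.5])
np.set_printoptions(precision=4,suppress=True)
tc={'bl':(72,32),'br':(483,45),'fr':(470,297),'fl':(52,283)}; 
for k,v in tc.items(): print(k,onz(t,T(*v),.13))
for k,v in {'bl':(45,235),'br':(347,28),'fr':(510,148),'fl':(215,375)}.items(): print('s',k,onz(s,S(*v),.13))
print('knob',tri(t,T(350,535),s,S(610,325)))
# dark blob centroid
for n,q,(x0,y0,x1,y1) in(('t',t,(262,240,290,262)),('s',s,(274,228,292,246))):
    g=q['frame'][y0:y1,x0:x1].max(2)<45;yy,xx=np.nonzero(g);print(n,xx.mean()+x0,yy.mean()+y0,len(xx))
print('handle',tri(t,T(182,378),s,S(372,362)),tri(t,T(337,379),s,S(480,275)))
b=onz(t,(403,249),.164);print('bottle',b,onz(s,(347,168),.164))
```

```text
bl [0.8306 0.2403 0.13  ]
br [ 0.8515 -0.0079  0.13  ]
fr [ 0.6931 -0.0165  0.13  ]
fl [0.6727 0.2253 0.13  ]
s bl [0.8321 0.2389 0.13  ]
s br [ 0.8511 -0.0075  0.13  ]
s fr [ 0.693  -0.0136  0.13  ]
s fl [0.6753 0.2245 0.13  ]
knob (array([0.5488, 0.036 , 0.1281]), np.float64(0.0013224704606840474))
t nan nan 0
s 283.05555555555554 238.11111111111111 18
handle (array([0.631 , 0.1461, 0.1125]), np.float64(0.0040946301745335)) (array([0.6416, 0.0557, 0.1075]), np.float64(0.002277505986997586))
bottle [ 0.5794 -0.2036  0.164 ] [ 0.5719 -0.1938  0.164 ]<stdin>:11: RuntimeWarning: Mean of empty slice.
  ret = ret.dtype.type(ret / rcount)
```

Emit:
step_arm(plan=[[[200,-247,40,-0.61,44],[200,-247,40,-0.61,44],[200,-247,40,-0.61,44],[200,-247,40,-0.61,44],[200,-247,40,-0.61,44],[200,-247,40,-0.61,44],[200,-247,40,-0.61,44],[200,-247,40,-0.61,44]]])

```text
time: 0.87
tool_pos: [0.3477, 0.2806, 0.2152]
ee_rot: [3.141, 0.001, 2.261]
wrist_force: [0.7, 1.0, 0.8]
width: 0.0444
```

Emit:
step_arm(plan=[[[203,-247,0,-0.614,44],[203,-247,0,-0.614,44],[203,-247,0,-0.614,44],[203,-247,0,-0.614,44],[203,-247,0,-0.614,44],[203,-247,0,-0.614,44],[203,-247,0,-0.614,44],[203,-247,0,-0.614,44]]])

```text
time: 1.53
tool_pos: [0.5506, 0.0329, 0.2139]
ee_rot: [-3.141, 0.001, 1.646]
wrist_force: [-1.6, 0.8, 0.8]
width: 0.0414
```

Emit:
step_arm(plan=[[[-1,3,-30,0,44],[-1,3,-63,0,44],[-1,3,-63,0,44],[-1,3,-63,0,44]]])

```text
time: 1.87
tool_pos: [0.5461, 0.0392, 0.1492]
ee_rot: [-3.135, -0.001, 1.649]
wrist_force: [0.7, -0.1, 0.4]
width: 0.0416
```

Run:
```python
from h import *
s=snap('scene');t=snap('top')
print(robot.get_obs()['tool_pos'])
a=s['frame'][170:290,200:340];b=t['frame'][170:290,200:340]
im=np.hstack([cv2.resize(x,None,fx=2.8,fy=2.8,interpolation=cv2.INTER_CUBIC) for x in(a,b)])
cv2.imwrite('pics/n1.png',im[...,::-1])
```

```text
[0.54902952 0.03952144 0.15383506]
```

View pics/n1.png

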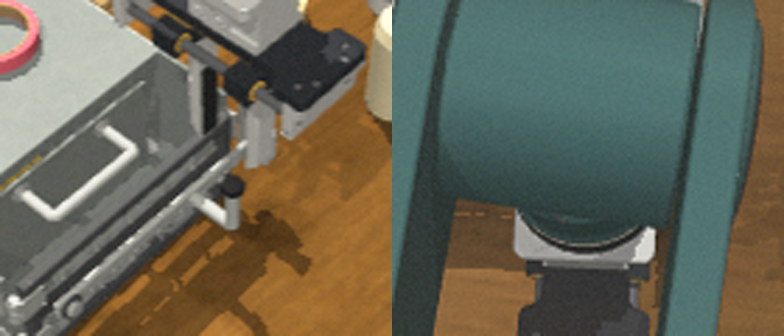

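The left crop shows the fingertips straddling the point above the knob: tips at about (207,130) and (260,165), knob head at (232,185). The top view is blocked by the arm.

Run:
```python
from h import *
s=cams.snapshot('scene');o=robot.get_obs();print(o['tool_pos'],o['wrist_force'])
p=o['tool_pos'];print(proj(s,p),proj(s,[.5488,.036,.128]),proj(s,[.5488,.036,.152]))
for d in(-.0208,.0208): print(proj(s,p+d*np.array([.997,.078,0])))
```

```text
[0.54956777 0.0395551  0.15470511] [0.20663003 0.01080302 0.00742716]
[281.23993462 229.37365525] [282.62609651 236.39428305] [282.69858142 229.47639951]
[288.61100577 234.59338835]
[274.00555141 224.25063365]
```

Run:
```python
from h import *
s=snap('scene');o=robot.get_obs();p=o['tool_pos'];print(p)
x0,y0=250,190;a=cv2.resize(s['frame'][y0:y0+70,x0:x0+70],None,fx=8,fy=8,interpolation=cv2.INTER_CUBIC)
for q,c in((p,(255,0,0)),([.5488,.036,.128],(0,255,0))):
    u=(proj(s,q)-[x0,y0]+.5)*8;cv2.circle(a,tuple(int(v) for v in u),4,c,-1)
for d in(-.0208,.0208,-.033,.033):
  for e in(-.008,.008):
    u=(proj(s,p+d*np.array([.997,.078,0])+e*np.array([-.078,.997,0]))-[x0,y0]+.5)*8;cv2.circle(a,tuple(int(v) for v in u),4,(255,255,0),-1)
cv2.imwrite('pics/n2.png',a[...,::-1])
```

```text
[0.54972127 0.03959689 0.15499612]
```

View pics/n2.png

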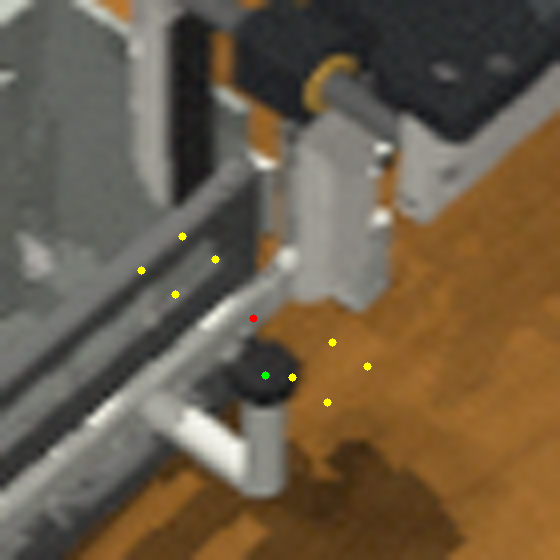

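Run:
```python
from h import *
s=snap('scene');o=robot.get_obs();p=o['tool_pos'];print(p,o['ee_rot'])
x0,y0=215,110;f=5;a=cv2.resize(s['frame'][y0:y0+140,x0:x0+150],None,fx=f,fy=f,interpolation=cv2.INTER_CUBIC)
def dot(q,c):
    u=(proj(s,q)-[x0,y0]+.5)*f;cv2.circle(a,tuple(int(v) for v in u),3,c,-1)
X=np.array([.997,.078,0]);Y=np.array([-.078,.997,0]);Z=np.array([0,0,1])
for d in(-.0885,.0885):
  for e in(-.0375,.0375): dot(p+d*X+e*Y+.097*Z,(255,0,0))
for d in(-.033,-.0208,.0208,.033):
  for e in(-.008,.008):dot(p+d*X+e*Y,(255,255,0));dot(p+d*X+e*Y+.035*Z,(0,255,255))
dot(p+.3*Z,(255,0,255));
cv2.imwrite('pics/n3.png',a[...,::-1])
```

```text
[0.54961359 0.03958455 0.15477591] [3.13623515e+00 6.18337874e-04 1.64943758e+00]
```

View pics/n3.png

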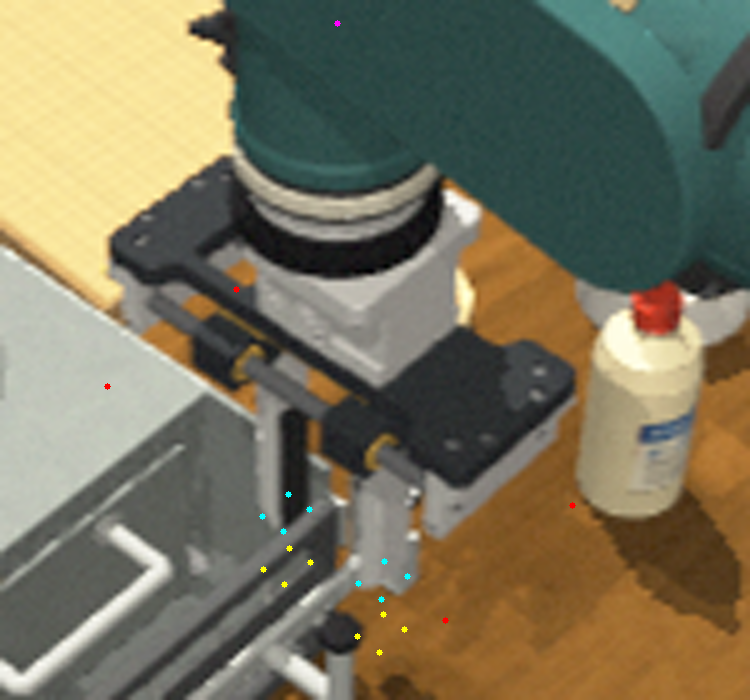

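The overlay puts the visible fingertips near the cyan dots, about 35 mm above where the reported TCP projects (yellow). That discrepancy has to be resolved before gripping. I'll touch the bare table just in front of the knob.

Emit:
step_arm(plan=[[[-40,0,0,0,44],[-80,0,0,0,44],[-110,0,0,0,44],[-110,0,-40,0,44],[-110,0,-80,0,44],[-110,0,-115,0,44],[-110,0,-125,0,44],[-110,0,-125,0,44]]])

```text
time: 2.78
tool_pos: [0.4361, 0.0395, 0.025]
ee_rot: [-3.137, -0.001, 1.649]
wrist_force: [0.3, 0.1, 0.9]
width: 0.041
```

Emit:
step_arm(plan=[[[0,0,-3,0,44],[0,0,-6,0,44],[0,0,-9,0,44],[0,0,-12,0,44],[0,0,-14,0,44],[0,0,-14,0,44]]])

```text
time: 3.28
tool_pos: [0.4381, 0.0393, 0.0127]
ee_rot: [3.141, -0.0, 1.649]
wrist_force: [-1.0, 0.5, 0.1]
width: 0.0415
```

Run:
```python
from h import *
s=snap('scene');o=robot.get_obs();p=o['tool_pos'];print(p,o['wrist_force'])
u=proj(s,p);x0,y0=int(u[0])-60,int(u[1])-60;print(x0,y0);f=5;a=cv2.resize(s['frame'][y0:y0+110,x0:x0+120],None,fx=f,fy=f,interpolation=cv2.INTER_CUBIC)
X=np.array([.997,.078,0]);Y=np.array([-.078,.997,0]);Z=np.array([0,0,1])
for d in(-.033,-.0208,.0208,.033):
  for e in(-.008,.008):
    for h,c in((0,(255,255,0)),(.035,(0,255,255))):
      u=(proj(s,p+d*X+e*Y+h*Z)-[x0,y0]+.5)*f;cv2.circle(a,tuple(int(v) for v in u),3,c,-1)
cv2.imwrite('pics/n4.png',a[...,::-1])
```

```text
[0.43814509 0.03924781 0.01279384] [0.53690952 0.1406777  0.46407928]
255 237
```

View pics/n4.png

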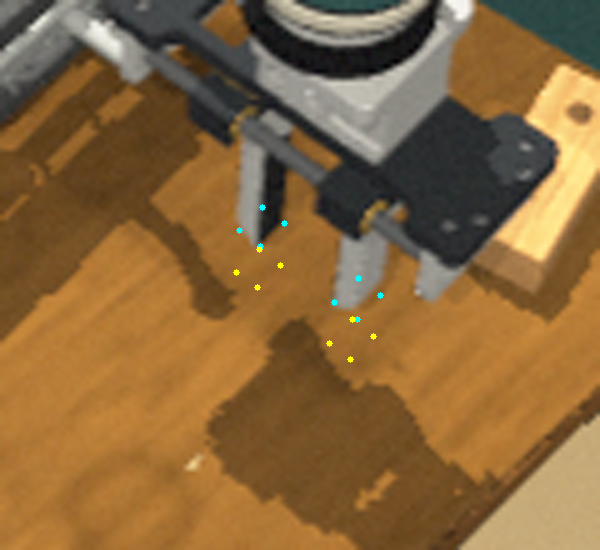

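The tips float above the table while the TCP reads z = 13 mm. The cyan markers (+35 mm) fit, so I'll keep feeling down.

Emit:
step_arm(plan=[[[0,0,-4,0,44],[0,0,-8,0,44],[0,0,-12,0,44],[0,0,-15,0,44],[0,0,-15,0,44],[0,0,-15,0,44]]])

```text
time: 3.83
tool_pos: [0.4378, 0.0393, -0.0027]
ee_rot: [-3.141, -0.0, 1.649]
wrist_force: [1.0, -1.0, 0.3]
width: 0.0416
```

Emit:
step_arm(plan=[[[0,0,-4,0,44],[0,0,-8,0,44],[0,0,-12,0,44],[0,0,-14,0,44],[0,0,-16,0,44],[0,0,-16,0,44]]])

```text
time: 4.33
tool_pos: [0.4376, 0.0393, -0.0189]
ee_rot: [-3.141, -0.0, 1.649]
wrist_force: [-0.1, -0.2, 0.1]
width: 0.0414
```

Emit:
step_arm(plan=[[[0,0,-2,0,44],[0,0,-4,0,44],[0,0,-6,0,44],[0,0,-6,0,44],[0,0,-6,0,44]]])

```text
time: 4.75
tool_pos: [0.438, 0.0393, -0.0244]
ee_rot: [-3.141, -0.0, 1.649]
wrist_force: [0.4, 0.0, 0.2]
width: 0.0413
```

Emit:
step_arm(plan=[[[0,0,-2,0,44],[0,0,-4,0,44],[0,0,-5,0,44],[0,0,-5,0,44],[0,0,-5,0,44]]])

```text
time: 5.17
tool_pos: [0.438, 0.0393, -0.0294]
ee_rot: [-3.141, -0.0, 1.649]
wrist_force: [0.3, 0.6, -0.2]
width: 0.0411
```

Emit:
step_arm(plan=[[[0,0,-2,0,44],[0,0,-3,0,44],[0,0,-4,0,44],[0,0,-4,0,44],[0,0,-4,0,44]]])

```text
time: 5.58
tool_pos: [0.4386, 0.0393, -0.0306]
ee_rot: [3.141, 0.0, 1.649]
wrist_force: [-4.8, -0.4, 16.3]
width: 0.0414
```

Contact came at a reading of z = -30 mm, so the fingertips sit 30 mm above the reported TCP. I'll apply that as a z correction: grasp the knob at a reading of about 57 mm, with y left in the middle of its uncertainty.

Emit:
step_arm(plan=[[[0,0,40,0,44],[0,0,80,0,44],[0,0,120,0,44],[0,0,155,0,44],[40,0,157,0,44],[80,0,157,0,44],[110,-1,157,0,44],[110,-1,157,0,44]]])

```text
time: 6.25
tool_pos: [0.5522, 0.0378, 0.1223]
ee_rot: [3.141, 0.0, 1.648]
wrist_force: [0.8, -0.2, 0.2]
width: 0.0413
```

Emit:
step_arm(plan=[[[0,0,-10,0,44],[0,0,-20,0,44],[0,0,-30,0,44],[0,0,-40,0,44],[0,0,-40,0,44],[0,0,-40,0,44]]])

```text
time: 6.75
tool_pos: [0.5466, 0.0384, 0.0826]
ee_rot: [-3.139, -0.0, 1.649]
wrist_force: [0.4, -0.1, -0.3]
width: 0.0413
```

Emit:
step_arm(plan=[[[0,0,-8,0,44],[0,0,-16,0,44],[0,0,-24,0,44],[0,0,-24,0,44],[0,0,-24,0,44]]])

```text
time: 7.17
tool_pos: [0.5474, 0.0383, 0.0587]
ee_rot: [-3.14, -0.0, 1.649]
wrist_force: [-0.4, -0.2, -0.4]
width: 0.0417
```

Run:
```python
from h import *
s=snap('scene');o=robot.get_obs();p=o['tool_pos'];print(p,o['wrist_force'])
x0,y0=240,180;f=6;a=cv2.resize(s['frame'][y0:y0+90,x0:x0+90],None,fx=f,fy=f,interpolation=cv2.INTER_CUBIC)
cv2.imwrite('pics/n5.png',a[...,::-1])
```

```text
[0.54790709 0.03829472 0.05937376] [-0.30364274  0.38369028  0.02839274]
```

View pics/n5.png

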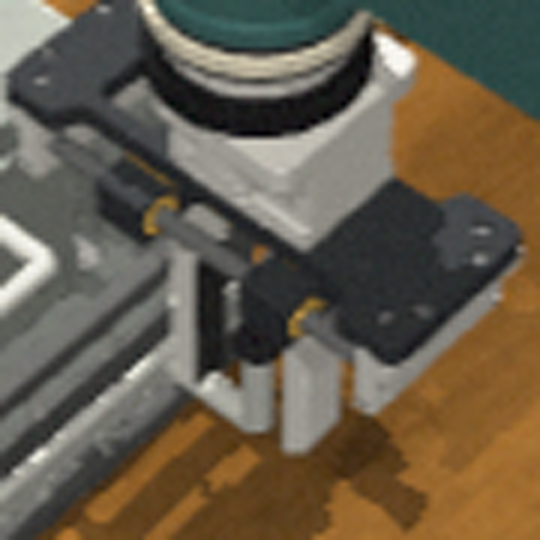

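The fingers straddle the knob shank: head at (265,335), shank to (258,428), tips near (185,385) and (300,450). Allowing for the near corners, they are centred. Closing now.

Emit:
step_arm(plan=[[[0,0,0,0,10],[0,0,0,0,10],[0,0,0,0,0],[0,0,0,0,0],[0,0,0,0,0],[0,0,0,0,0]]])

```text
time: 7.72
tool_pos: [0.5478, 0.0382, 0.06]
ee_rot: [-3.141, 0.0, 1.649]
wrist_force: [-2.0, 0.1, 2.8]
width: 0.0187
```

Width is 18.7 mm, which is the head and not the 12 mm shank. I'll reopen, go 5 mm lower and close again.

Emit:
step_arm(plan=[[[0,0,0,0,40],[0,0,0,0,40],[0,0,-3,0,40],[0,0,-6,0,40],[0,0,-6,0,40],[0,0,-6,0,40]]])

```text
time: 8.22
tool_pos: [0.5477, 0.0383, 0.053]
ee_rot: [-3.141, -0.0, 1.649]
wrist_force: [-0.0, 0.3, 0.3]
width: 0.0373
```

Emit:
step_arm(plan=[[[0,0,0,0,10],[0,0,0,0,0],[0,0,0,0,0],[0,0,0,0,0],[0,0,0,0,0]]])

```text
time: 8.63
tool_pos: [0.5478, 0.0382, 0.0538]
ee_rot: [-3.141, 0.0, 1.649]
wrist_force: [-1.1, 0.1, 1.1]
width: 0.019
```

Emit:
step_arm(plan=[[[0,0,0,0,0],[0,0,0,0,0],[0,0,0,0,0]]])

```text
time: 8.88
tool_pos: [0.5478, 0.0382, 0.0538]
ee_rot: [-3.141, 0.0, 1.649]
wrist_force: [-2.4, -0.5, 1.2]
width: 0.0188
```

Run:
```python
from h import *
s=snap('scene');o=robot.get_obs();p=o['tool_pos'];print(p,o['wrist_force'],o['wrist_torque'])
x0,y0=252,205;f=11;a=cv2.resize(s['frame'][y0:y0+54,x0:x0+60],None,fx=f,fy=f,interpolation=cv2.INTER_CUBIC)
X=np.array([.997,.078,0]);Y=np.array([-.078,.997,0]);Z=np.array([0,0,1])
def dot(q,c):
    u=(proj(s,q)-[x0,y0]+.5)*f;cv2.circle(a,tuple(int(v) for v in u),3,c,-1)
for d in(-.022,-.0094,.0094,.022):
  for e in(-.008,.008): dot(p+d*X+e*Y+.03*Z,(255,255,0))
for z in(.081,.105,.121): dot([.5488,.036,z],(0,255,0))
cv2.imwrite('pics/n6.png',a[...,::-1])
```

```text
[0.54784681 0.03821325 0.05380535] [-2.14311381  0.57178017  2.38433521] [-0.15685213  0.40866696  0.02977459]
```

View pics/n6.png

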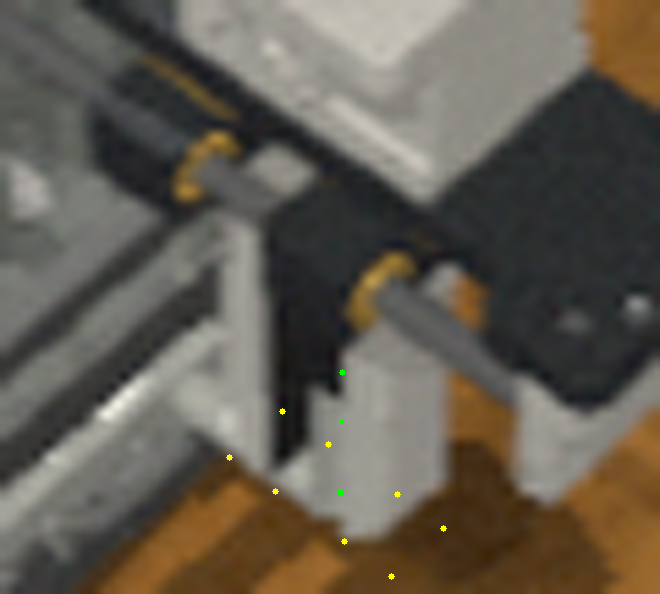

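The overlay suggests the true fingertips also sit a few mm to +x/-y of the reported position, so the closing may be one-sided. I'll reopen, shift (-4,+4) mm and close again.

Emit:
step_arm(plan=[[[0,0,0,0,36],[0,0,0,0,36],[-4,4,0,0,36],[-4,4,0,0,10],[-4,4,0,0,0],[-4,4,0,0,0],[-4,4,0,0,0],[-4,4,0,0,0]]])

```text
time: 9.6
tool_pos: [0.5443, 0.0427, 0.0538]
ee_rot: [3.141, -0.001, 1.649]
wrist_force: [1.0, 1.3, -0.9]
width: 0.0187
```

Emit:
step_arm(plan=[[[0,0,0,0,36],[0,0,0,0,36],[0,0,-2,0,36],[0,0,-4,0,36],[0,0,-4,0,36],[0,0,-4,0,36]]])

```text
time: 10.1
tool_pos: [0.5444, 0.042, 0.0501]
ee_rot: [3.141, 0.001, 1.649]
wrist_force: [-0.2, -0.4, 3.1]
width: 0.0342
```

Emit:
step_arm(plan=[[[0,0,-2,0,36],[0,0,-3,0,36],[0,0,-3,0,36],[0,0,-3,0,36]]])

```text
time: 10.43
tool_pos: [0.5465, 0.0417, 0.0496]
ee_rot: [3.135, 0.002, 1.649]
wrist_force: [-0.2, -2.0, 8.8]
width: 0.0337
```

Contact with the knob arm at a reading of 50 mm confirms the +31 mm z offset (arm top at 81 mm). I'll rise 4–5 mm and grip.

Emit:
step_arm(plan=[[[0,0,3,0,36],[0,0,7,0,36],[0,-1,7,0,36],[0,-1,7,0,10],[0,-1,7,0,0],[0,-1,7,0,0],[0,-1,7,0,0],[0,-1,7,0,0]]])

```text
time: 11.1
tool_pos: [0.5437, 0.0415, 0.053]
ee_rot: [-3.141, -0.0, 1.649]
wrist_force: [1.1, 1.3, -1.7]
width: 0.0188
```

Emit:
step_arm(plan=[[[0,0.4,2,0,0],[0,0.4,2,0,0],[0,0.4,2,0,0],[0,0.4,2,0,0]]])

```text
time: 11.43
tool_pos: [0.5436, 0.0423, 0.0552]
ee_rot: [-3.141, -0.001, 1.649]
wrist_force: [0.1, 2.7, -2.8]
width: 0.0186
```

Emit:
step_arm(plan=[[[1,0.8,1,0,0],[1.5,1.2,2,0,0],[1.5,1.2,2,0,0],[1.5,1.2,2,0,0]]])

```text
time: 11.77
tool_pos: [0.5455, 0.0428, 0.0578]
ee_rot: [-3.141, 0.0, 1.649]
wrist_force: [-0.8, 1.2, -2.1]
width: 0.0187
```

Emit:
step_arm(plan=[[[0,0.3,1,0,0],[0,0.5,2,0,0],[0,0.5,2,0,0],[0,0.5,2,0,0]]])

```text
time: 12.1
tool_pos: [0.5456, 0.0436, 0.0598]
ee_rot: [3.141, -0.0, 1.649]
wrist_force: [-0.5, 1.8, -4.0]
width: 0.0189
```

Emit:
step_arm(plan=[[[0,0.2,0.7,0,0],[0,0.4,1.3,0,0],[0,0.4,1.3,0,0],[0,0.4,1.3,0,0]]])

```text
time: 12.43
tool_pos: [0.5456, 0.0441, 0.061]
ee_rot: [3.141, -0.0, 1.649]
wrist_force: [-0.2, 3.5, -3.3]
width: 0.0185
```

Emit:
step_arm(plan=[[[0,0.2,0.7,0,0],[0,0.4,1.3,0,0],[0,0.4,1.3,0,0],[0,0.4,1.3,0,0]]])

```text
time: 12.77
tool_pos: [0.5456, 0.0446, 0.0623]
ee_rot: [3.141, -0.001, 1.649]
wrist_force: [-0.5, 4.2, -3.8]
width: 0.0189
```

Emit:
step_arm(plan=[[[0,1,0.7,0,0],[0,1.6,1.3,0,0],[0,1.6,1.3,0,0],[0,1.6,1.3,0,0]]])

```text
time: 13.1
tool_pos: [0.5455, 0.0452, 0.0638]
ee_rot: [3.142, 0.001, 1.649]
wrist_force: [-1.8, 0.9, -2.7]
width: 0.0193
```

Emit:
step_arm(plan=[[[0,0.6,0.7,0,0],[0,1,1.3,0,0],[0,1,1.3,0,0],[0,1,1.3,0,0]]])

```text
time: 13.43
tool_pos: [0.5456, 0.0459, 0.0653]
ee_rot: [3.142, 0.002, 1.648]
wrist_force: [-1.2, -2.9, -2.4]
width: 0.0187
```

Emit:
step_arm(plan=[[[0,0,0.7,0,0],[0,0,1.3,0,0],[0,0,1.3,0,0],[0,0,1.3,0,0]]])

```text
time: 13.77
tool_pos: [0.5456, 0.0465, 0.0664]
ee_rot: [3.141, 0.001, 1.649]
wrist_force: [-2.0, -2.5, -1.6]
width: 0.0187
```

Emit:
step_arm(plan=[[[0,0.2,0.7,0,0],[0,0.3,1.3,0,0],[0,0.3,1.3,0,0],[0,0.3,1.3,0,0]]])

```text
time: 14.1
tool_pos: [0.5456, 0.047, 0.0676]
ee_rot: [3.141, 0.0, 1.649]
wrist_force: [-1.9, -1.9, -1.3]
width: 0.0188
```

Emit:
step_arm(plan=[[[0,0.1,0.7,0,0],[0,0.2,1.3,0,0],[0,0.2,1.3,0,0],[0,0.2,1.3,0,0]]])

```text
time: 14.43
tool_pos: [0.5457, 0.0477, 0.0689]
ee_rot: [3.141, -0.001, 1.649]
wrist_force: [-1.4, 0.2, -2.7]
width: 0.0189
```

Emit:
step_arm(plan=[[[0,0.2,0.7,0,0],[0,0.3,1.3,0,0],[0,0.3,1.3,0,0],[0,0.3,1.3,0,0]]])

```text
time: 14.77
tool_pos: [0.5457, 0.0482, 0.0701]
ee_rot: [3.141, -0.001, 1.649]
wrist_force: [-0.4, 0.8, -3.4]
width: 0.0186
```

Emit:
step_arm(plan=[[[0,0.2,0.5,0,0],[0,0.3,1,0,0],[0,0.3,1,0,0],[0,0.3,1,0,0]]])

```text
time: 15.1
tool_pos: [0.5456, 0.0485, 0.0707]
ee_rot: [3.141, -0.001, 1.649]
wrist_force: [1.5, 3.0, -5.5]
width: 0.0187
```

Run:
```python
from h import *
F=[]
for i in range(6):
    s=cams.snapshot('scene');F.append(robot.get_obs()['wrist_force'])
print(np.mean(F,0),np.std(F,0))
x0,y0=240,170;f=7;g=lambda im:cv2.resize(im[y0:y0+80,x0:x0+57],None,fx=f,fy=f,interpolation=cv2.INTER_CUBIC)
old=cv2.imread('pics/scene0.png');x0=250
cv2.imwrite('pics/n7.png',np.hstack([g(old),g(s['frame'][...,::-1])]))
```

```text
[ 1.41366548  4.56328009 -6.81804898] [0.39512503 0.52504749 0.62704469]
```

View pics/n7.png

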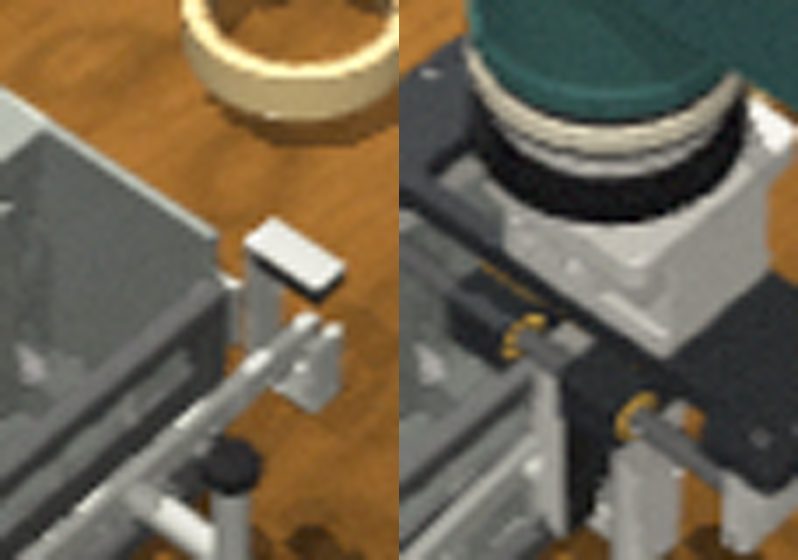

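Fz jumped from about -3 to -6.8 N at a reading of 70.7 mm, so that is a light touch on the rubber hood. I'll back off 1.7 mm, then start the swing gently.

Emit:
step_arm(plan=[[[0,0.5,-1,0,0],[0,0.5,-1.7,0,0],[0,0.5,-1.7,0,0],[0,0.5,-1.7,0,0]]])

```text
time: 15.73
tool_pos: [0.5457, 0.0479, 0.0698]
ee_rot: [3.141, 0.001, 1.649]
wrist_force: [-0.3, 2.2, -3.9]
width: 0.0186
```

Run:
```python
from h import *
H=np.array([.608,.098])+np.array([[.997,-.078],[.078,.997]])@[-.008,.122]
print('hinge',H); o=robot.get_obs();p=o['tool_pos'];print(p,o['wrist_force'],o['ee_rot'])
k=p[:2];v=k-H
print('radius',np.linalg.norm(v))
for g in(.02,.04,.06,.08,.1,.15,.2,.3,.4,.6,.8,1,1.2,1.4,1.6,1.68,1.72):
    c,s=np.cos(g),np.sin(g);w=np.array([[c,s],[-s,c]])@v+H-k;print(g,np.round(w*1000,1))
```

```text
hinge [0.590508 0.21901 ]
[0.54569228 0.04794939 0.06976671] [-0.32432573  2.21631997 -3.92070346] [3.14112376e+00 7.56614240e-04 1.64862895e+00]
radius 0.17683376590544977
0.02 [-3.4  0.9]
0.04 [-6.8  1.9]
0.06 [-10.2   3. ]
0.08 [-13.5   4.1]
0.1 [-16.9   5.3]
0.15 [-25.1   8.6]
0.2 [-33.1  12.3]
0.3 [-48.6  20.9]
0.4 [-63.1  31. ]
0.6 [-88.8  55.2]
0.8 [-109.1   84. ]
1 [-123.3  116.3]
1.2 [-130.9  150.8]
1.4 [-131.4  186.1]
1.6 [-124.9  220.9]
1.68 [-120.3  234.3]
1.72 [-117.7  240.8]
```

Emit:
step_arm(plan=[[[-1.8,0.4,0,-0.01,0],[-3.5,0.9,0,-0.02,0],[-3.5,0.9,0,-0.02,0]]])

```text
time: 15.98
tool_pos: [0.5419, 0.049, 0.0697]
ee_rot: [3.141, 0.001, 1.628]
wrist_force: [0.0, 0.6, -2.3]
width: 0.0187
```

Emit:
step_arm(plan=[[[-1.8,0.5,0,-0.01,0],[-3.5,1,0,-0.02,0],[-3.5,1,0,-0.02,0]]])

```text
time: 16.23
tool_pos: [0.5383, 0.05, 0.0696]
ee_rot: [-3.142, 0.001, 1.608]
wrist_force: [-0.4, -0.2, -3.0]
width: 0.0184
```

Emit:
step_arm(plan=[[[-3.5,1,0,-0.02,0],[-7,2,0,-0.04,0],[-10.5,3.2,0,-0.06,0],[-13.9,4.4,0,-0.08,0],[-13.9,4.4,0,-0.08,0]]])

```text
time: 16.65
tool_pos: [0.5238, 0.055, 0.0694]
ee_rot: [-3.141, -0.0, 1.528]
wrist_force: [0.3, 0.3, -3.4]
width: 0.0187
```

Run:
```python
import numpy as np
v=np.array([-42,-177.5]);D=lambda g:np.array([v[0]*np.cos(g)+v[1]*np.sin(g),-v[0]*np.sin(g)+v[1]*np.cos(g)])
for a in np.arange(.12,1.75,.32):
    print(round(a,2),[(round(b,2),*np.round(D(a+b)-D(a),1)) for b in (.08,.16,.24,.32)])
```

```text
0.12 [(0.08, np.float64(-13.5), np.float64(5.6)), (0.16, np.float64(-26.5), np.float64(12.2)), (0.24, np.float64(-38.9), np.float64(19.9)), (0.32, np.float64(-50.7), np.float64(28.5))]
0.44 [(0.08, np.float64(-11.0), np.float64(9.5)), (0.16, np.float64(-21.3), np.float64(19.9)), (0.24, np.float64(-30.7), np.float64(31.1)), (0.32, np.float64(-39.1), np.float64(43.0))]
0.76 [(0.08, np.float64(-7.5), np.float64(12.5)), (0.16, np.float64(-13.9), np.float64(25.6)), (0.24, np.float64(-19.3), np.float64(39.2)), (0.32, np.float64(-23.6), np.float64(53.1))]
1.08 [(0.08, np.float64(-3.2), np.float64(14.2)), (0.16, np.float64(-5.2), np.float64(28.7)), (0.24, np.float64(-6.0), np.float64(43.3)), (0.32, np.float64(-5.7), np.float64(57.8))]
1.4 [(0.08, np.float64(1.5), np.float64(14.5)), (0.16, np.float64(4.1), np.float64(28.9)), (0.24, np.float64(7.9), np.float64(43.0)), (0.32, np.float64(12.8), np.float64(56.7))]
1.72 [(0.08, np.float64(6.0), np.float64(13.3)), (0.16, np.float64(13.0), np.float64(26.1)), (0.24, np.float64(21.0), np.float64(38.3)), (0.32, np.float64(30.0), np.float64(49.8))]
```

The bar passed the lip without force. The swing continues.

Emit:
step_arm(plan=[[[-6.8,2.7,0,-0.04,0],[-13.5,5.6,0,-0.08,0],[-20,8.8,0,-0.12,0],[-26.5,12.2,0,-0.16,0],[-32.7,16,0,-0.2,0],[-38.9,19.9,0,-0.24,0],[-44.8,24.2,0,-0.28,0],[-50.7,28.5,0,-0.32,0]]])

```text
time: 17.32
tool_pos: [0.475, 0.0846, 0.0694]
ee_rot: [3.14, -0.004, 1.207]
wrist_force: [5.5, 5.4, -6.1]
width: 0.0188
```

Emit:
step_arm(plan=[[[-5.5,4.7,0,-0.04,0],[-11,9.5,0,-0.08,0],[-16.2,14.6,0,-0.12,0],[-21.3,19.9,0,-0.16,0],[-26,25.4,0,-0.2,0],[-30.7,31.1,0,-0.24,0],[-35,37,0,-0.28,0],[-39.1,43,0,-0.32,0]]])

```text
time: 17.98
tool_pos: [0.4381, 0.1284, 0.0697]
ee_rot: [3.138, -0.008, 0.887]
wrist_force: [11.1, 5.3, -7.7]
width: 0.0191
```

Force is building along the gate's radius, so my path is a few mm too far out. I'll correct inward.

Emit:
step_arm(plan=[[[3.4,2.2,0,0,0],[3.4,2.2,0,0,0],[3.4,2.2,0,0,0]]])

```text
time: 18.23
tool_pos: [0.4374, 0.1279, 0.0693]
ee_rot: [-3.141, 0.002, 0.889]
wrist_force: [-2.7, -1.2, -1.2]
width: 0.0185
```

Run:
```python
import numpy as np
v=np.array([-44.8,-171]);D=lambda g:np.array([v[0]*np.cos(g)+v[1]*np.sin(g),-v[0]*np.sin(g)+v[1]*np.cos(g)])
for a in (.765,1.085,1.405): print(a,[(round(b,2),*np.round(D(a+b)-D(a),1).tolist()) for b in (.04,.08,.12,.16,.2,.24,.28,.32)])
```

```text
0.765 [(0.04, -3.6, 6.1), (0.08, -6.9, 12.3), (0.12, -10.0, 18.7), (0.16, -12.8, 25.2), (0.2, -15.3, 31.8), (0.24, -17.6, 38.5), (0.28, -19.6, 45.3), (0.32, -21.4, 52.1)]
1.085 [(0.04, -1.5, 6.9), (0.08, -2.7, 13.9), (0.12, -3.6, 20.9), (0.16, -4.2, 27.9), (0.2, -4.6, 35.0), (0.24, -4.6, 42.1), (0.28, -4.4, 49.1), (0.32, -3.9, 56.2)]
1.405 [(0.04, 0.8, 7.0), (0.08, 1.8, 14.0), (0.12, 3.2, 21.0), (0.16, 4.8, 27.8), (0.2, 6.7, 34.7), (0.24, 8.8, 41.4), (0.28, 11.3, 48.0), (0.32, 14.0, 54.6)]
```

Emit:
step_arm(plan=[[[-3.6,6.1,0,-0.04,0],[-6.9,12.3,0,-0.08,0],[-10,18.7,0,-0.12,0],[-12.8,25.2,0,-0.16,0],[-15.3,31.8,0,-0.2,0],[-17.6,38.5,0,-0.24,0],[-19.6,45.3,0,-0.28,0],[-21.4,52.1,0,-0.32,0]]])

```text
time: 18.9
tool_pos: [0.4164, 0.18, 0.0693]
ee_rot: [3.141, 0.001, 0.567]
wrist_force: [-1.4, -1.5, -1.2]
width: 0.0187
```

Emit:
step_arm(plan=[[[-1.5,6.9,0,-0.04,0],[-2.7,13.9,0,-0.08,0],[-3.6,20.9,0,-0.12,0],[-4.2,27.9,0,-0.16,0],[-4.6,35,0,-0.2,0],[-4.6,42.1,0,-0.24,0],[-4.4,49.1,0,-0.28,0],[-3.9,56.2,0,-0.32,0]]])

```text
time: 19.57
tool_pos: [0.4125, 0.2365, 0.0693]
ee_rot: [3.142, 0.001, 0.247]
wrist_force: [-1.5, -0.1, -2.4]
width: 0.0187
```

Emit:
step_arm(plan=[[[0.8,7,0,-0.04,0],[1.8,14,0,-0.08,0],[3.2,21,0,-0.12,0],[4.8,27.8,0,-0.16,0],[6.7,34.7,0,-0.2,0],[8.8,41.4,0,-0.24,0],[11,47,0,-0.27,0],[12,51,0,-0.295,0]]])

```text
time: 20.23
tool_pos: [0.4251, 0.2879, 0.0693]
ee_rot: [-3.142, 0.0, -0.047]
wrist_force: [0.5, -0.9, -1.7]
width: 0.0186
```

Emit:
step_arm(plan=[[[0,0,0,0,0],[-1.5,0,-3,0,0],[-2.6,0,-6,0,0],[-3.8,0,-9,0,0],[-5,0,-12,0,0],[-6,0,-14.5,0,0],[-6,0,-14.5,0,0],[-6,0,-14.5,0,0]]])

```text
time: 20.9
tool_pos: [0.4185, 0.2874, 0.0546]
ee_rot: [3.141, 0.001, -0.046]
wrist_force: [-2.7, 1.0, -0.6]
width: 0.0188
```

Emit:
step_arm(plan=[[[0,0,0,0,36],[0,0,0,0,36],[0,0,0,0,36],[0,0,10,0,36],[0,0,30,0,36],[0,0,60,0,36],[0,0,95,0,36],[0,0,120,0,36]]])

```text
time: 21.57
tool_pos: [0.42, 0.2879, 0.179]
ee_rot: [-3.14, -0.004, -0.047]
wrist_force: [0.4, 0.6, 0.1]
width: 0.0337
```

Emit:
step_arm(plan=[[[110,-92,0,0.85,36],[110,-92,0,0.85,36],[110,-92,0,0.85,36],[110,-92,0,0.85,36],[110,-92,0,0.85,36],[110,-92,0,0.85,36],[110,-92,0,0.85,36],[110,-92,0,0.85,36]]])

```text
time: 22.23
tool_pos: [0.5296, 0.1953, 0.1759]
ee_rot: [3.141, -0.001, 0.805]
wrist_force: [0.4, -0.1, 0.1]
width: 0.0335
```

Emit:
step_arm(plan=[[[107,-92,0,0.846,36],[107,-92,0,0.846,36],[107,-92,0,0.846,36],[107,-92,0,0.846,36],[107,-92,0,0.846,36],[107,-92,0,0.846,36],[107,-92,0,0.846,36],[107,-92,0,0.846,36]]])

```text
time: 22.9
tool_pos: [0.6363, 0.1035, 0.1755]
ee_rot: [3.141, 0.0, 1.648]
wrist_force: [0.1, 0.6, 0.4]
width: 0.0334
```

Run:
```python
from h import *
s=snap('scene');o=robot.get_obs();p=o['tool_pos'];print(p,o['ee_rot'])
x0,y0=60,120;f=3;a=cv2.resize(s['frame'][y0:y0+200,x0:x0+260],None,fx=f,fy=f,interpolation=cv2.INTER_CUBIC)
cv2.imwrite('pics/n8.png',a[...,::-1])
```

```text
[0.63622002 0.10357923 0.17552747] [3.14065412e+00 2.06146077e-04 1.64525439e+00]
```

View pics/n8.png

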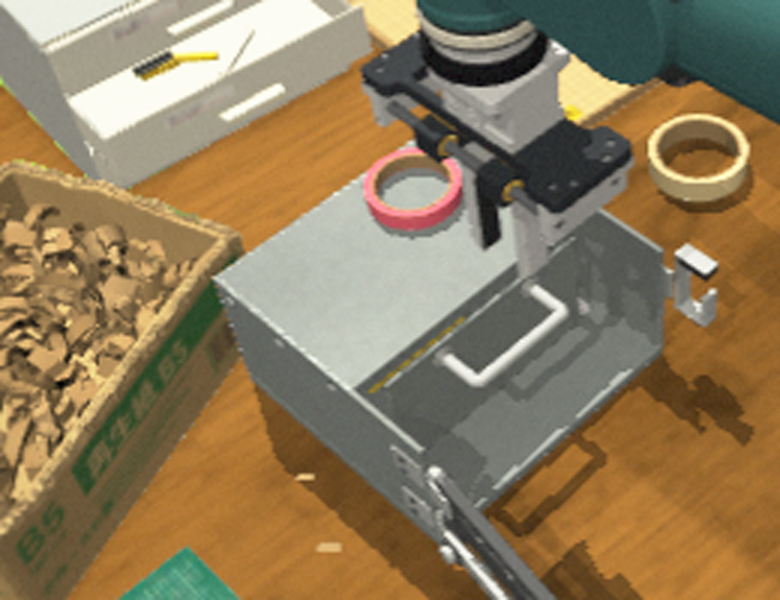

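The gate stands open past square and the catch is clear. The handle's middle is at (520,345) and the fingers are above it. All 12 views are used, so I'll descend by feel.

Emit:
step_arm(plan=[[[1,0,-35,0,36],[1,0,-70,0,36],[1,0,-90,0,36],[1,0,-90,0,36],[1,0,-90,0,36]]])

```text
time: 23.37
tool_pos: [0.636, 0.1038, 0.0839]
ee_rot: [-3.139, 0.0, 1.647]
wrist_force: [-0.3, -0.0, -0.1]
width: 0.0339
```

Emit:
step_arm(plan=[[[0,0,-6,0,36],[0,0,-12,0,36],[0,0,-18,0,36],[0,0,-18,0,36],[0,0,-18,0,36]]])

```text
time: 23.78
tool_pos: [0.6369, 0.1036, 0.067]
ee_rot: [3.142, 0.0, 1.649]
wrist_force: [0.6, 0.2, 0.4]
width: 0.0338
```

Emit:
step_arm(plan=[[[0,0,-6,0,36],[0,0,-12,0,36],[0,0,-13,0,36],[0,0,-13,0,36]]])

```text
time: 24.12
tool_pos: [0.6363, 0.1036, 0.0528]
ee_rot: [-3.14, -0.0, 1.65]
wrist_force: [0.4, -1.0, 0.1]
width: 0.0341
```

Emit:
step_arm(plan=[[[0,0,0,0,15],[0,0,0,0,8],[0,0,0,0,0],[0,0,0,0,0],[0,0,0,0,0],[0,0,0,0,0]]])

```text
time: 24.62
tool_pos: [0.6366, 0.1037, 0.0542]
ee_rot: [-3.141, 0.0, 1.65]
wrist_force: [-2.5, -0.1, 2.2]
width: 0.0088
```

Emit:
step_arm(plan=[[[-4,-0.3,0,0,0],[-8,-0.6,0,0,0],[-12,-0.9,0,0,0],[-16,-1.2,0,0,0],[-20,-1.6,0,0,0],[-24,-1.9,0,0,0],[-28,-2.2,0,0,0],[-30,-2.3,0,0,0]]])

```text
time: 25.28
tool_pos: [0.6066, 0.1013, 0.0542]
ee_rot: [3.141, 0.0, 1.65]
wrist_force: [3.4, 0.3, 0.2]
width: 0.009
```

Emit:
step_arm(plan=[[[-4,-0.3,0,0,0],[-8,-0.6,0,0,0],[-12,-0.9,0,0,0],[-16,-1.2,0,0,0],[-20,-1.6,0,0,0],[-24,-1.9,0,0,0],[-28,-2.2,0,0,0],[-30,-2.3,0,0,0]]])

```text
time: 25.95
tool_pos: [0.5766, 0.099, 0.0542]
ee_rot: [3.141, 0.0, 1.65]
wrist_force: [4.7, 1.4, 0.6]
width: 0.0092
```

Emit:
step_arm(plan=[[[-4,-0.3,0,0,0],[-8,-0.6,0,0,0],[-12,-0.9,0,0,0],[-16,-1.2,0,0,0],[-20,-1.6,0,0,0],[-25,-1.9,0,0,0],[-30,-2.3,0,0,0],[-30,-2.3,0,0,0]]])

```text
time: 26.62
tool_pos: [0.5457, 0.0967, 0.054]
ee_rot: [-3.14, 0.0, 1.65]
wrist_force: [1.8, 0.1, 3.3]
width: 0.0091
```

Emit:
step_arm(plan=[[[0,0,0,0,0],[0,0,0,0,36],[0,0,0,0,36],[0,0,0,0,36],[0,0,0,0,36],[0,0,10,0,36],[0,0,25,0,36],[0,0,50,0,36]]])

```text
time: 27.28
tool_pos: [0.5447, 0.0966, 0.102]
ee_rot: [-3.135, -0.0, 1.65]
wrist_force: [-0.1, -0.0, -0.4]
width: 0.0338
```

Emit:
step_arm(plan=[[[0,0,35,0,36],[0,0,70,0,36],[-40,-35,90,0,36],[-80,-70,90,0,36],[-120,-105,90,0,36],[-150,-145,90,0,36],[-180,-185,90,0,36],[-200,-210,90,0,36]]])

```text
time: 27.95
tool_pos: [0.3729, -0.08, 0.1946]
ee_rot: [3.14, 0.001, 1.651]
wrist_force: [0.3, -0.8, 0.8]
width: 0.034
```

Emit:
step_arm(plan=[[[0,-40,0,0,36],[0,-80,0,0,36],[0,-120,0,0,36],[0,-120,0,0,36],[0,-120,0,0,36]]])

```text
time: 28.37
tool_pos: [0.3739, -0.2006, 0.1939]
ee_rot: [-3.141, -0.001, 1.645]
wrist_force: [-0.2, 0.8, 0.2]
width: 0.0336
```

Run:
```python
from h import *
t=snap('top','tf.png');s=snap('scene','sf.png')
R=np.array([[.997,-.078],[.078,.997]]);O=np.array([.608,.098]);H=O+R@[-.008,.122]
def blob(q,P,r,f):
    u=proj(q,P).astype(int);w=q['frame'][u[1]-r:u[1]+r,u[0]-r:u[0]+r].astype(int);m=f(w).astype(np.uint8)
    n,l,st,c=cv2.connectedComponentsWithStats(m)
    if n<2:return None
    i=1+np.argmax(st[1:,4]);return c[i]+u-r,st[i]
dark=lambda w:(w.max(2)<50)
K=[.4195,.2836,.128]
a,b=blob(t,K,14,dark),blob(s,K,14,dark);print('knob',a,b,proj(t,K),proj(s,K))
if a and b:
    p,e=tri(t,a[0],s,b[0]);d=R.T@(p[:2]-H);ang=np.arctan2(d[1],d[0]);ref=np.arctan2(-180,-56);print(p,e,'gate',(ref-ang)%(2*np.pi))
red=lambda w:(w[...,0]>120)&(w[...,1]<60)
a,b=blob(t,[.575,-.2,.164],16,red),blob(s,[.575,-.2,.164],16,red);print('bottle',a,b, tri(t,a[0],s,b[0]))
br=lambda w:(w.min(2)>150)
P=[.547,.093,.104]
for n,q in(('t',t),('s',s)):
    x=blob(q,P,28,br);print('handle',n,x,proj(q,P))
old=cv2.imread('pics/top0.png')[...,::-1];print('old cap top', [c.mean().round(1) for c in np.nonzero((old[235:265,390:420,0]>120)&(old[235:265,390:420,1]<60))])
print(robot.get_obs()['time'])
```

```text
knob (array([139., 309.]), array([15, 19,  3,  3,  3], dtype=int32)) (array([234.41176471, 356.08823529]), array([11, 14, 10,  8, 34], dtype=int32)) [137.78780322 303.65908167] [232.64282593 352.15809942]
[0.41161237 0.28317142 0.12219879] 0.005340016971667377 gate 1.6916154065813496
bottle (array([403.57142857, 250.47619048]), array([16, 12,  9,  8, 21], dtype=int32)) (array([346.796875, 169.71875 ]), array([11, 12,  9, 14, 64], dtype=int32)) (array([ 0.58162298, -0.21067604,  0.14025276]), np.float64(0.0034245638212475676))
handle t (array([245.421875 , 247.5546875]), array([  4,  12,  49,  19, 256], dtype=int32)) [246.53221391 251.07853033]
handle s (array([259.54150198, 255.89328063]), array([  1,   6,  43,  36, 253], dtype=int32)) [263.90839438 258.11393134]
old cap top [np.float64(13.8), np.float64(12.6)]
28.4667
```

Run:
```python
from h import *
t=cams.snapshot('top');s=cams.snapshot('scene')
for n,q,old,bx,h0 in(('top',t,'top0.png',(380,235,425,270),(215,185,285,215)),('scene',s,'scene0.png',(330,155,360,185),(200,205,255,255))):
    for tag,im in(('old',cv2.imread('pics/'+old)[...,::-1].astype(int)),('new',q['frame'].astype(int))):
        w=im[bx[1]:bx[3],bx[0]:bx[2]];y,x=np.nonzero((w[...,0]>120)&(w[...,1]<60));print(n,tag,'cap',x.mean().round(1),y.mean().round(1),len(x))
P0,P1=np.array([.637,.1003,.104]),np.array([.547,.093,.104])
C={}
for tag,P in(('old',P0),('new',P1)):
    for n,q,f in(('t',t,'top0.png'),('s',s,'scene0.png')):
        im=(cv2.imread('pics/'+f)[...,::-1] if tag=='old' else q['frame']).astype(int)
        for e,sg in(('L',1),('R',-1)):
            pass
        u=proj(q,P).astype(int);w=im[u[1]-26:u[1]+26,u[0]-32:u[0]+32]
        k,l,st,c=cv2.connectedComponentsWithStats((w.min(2)>135).astype(np.uint8));i=1+np.argmax(st[1:,4])
        C[tag+n]=c[i]+u-[32,26];print(tag,n,C[tag+n],st[i])
    print(tag,tri(t,C[tag+'t'],s,C[tag+'s']))
print(robot.get_obs()['wrist_force'])
```

```text
top old cap 22.6 13.8 36
top new cap 22.6 14.1 34
scene old cap 16.7 14.4 74
scene new cap 16.7 14.6 69
old t [248.45620438 203.75547445] [  8  10  48  19 274]
old s [210.75827815 215.75496689] [  0   0  27  21 302]
old (array([0.65132881, 0.1142969 , 0.1643691 ]), np.float64(0.053313190311511674))
new t [245.62542955 247.54295533] [  8  10  49  19 291]
new s [259.3772242  255.91459075] [  2   4  46  37 281]
new (array([0.55491938, 0.09659442, 0.10686077]), np.float64(0.0034463661115440368))
[-0.00643737  1.23239183  0.82264807]
```

Run:
```python
from h import *
t=cams.snapshot('top');a,b=onz(t,(248.46,203.76),.104),onz(t,(245.63,247.54),.104);print(b-a,np.linalg.norm(b-a))
print(robot.close_job())
```

```text
[-0.09080262 -0.00671408  0.        ] 0.09105050604908121
the job is handed in; nothing more can be done
None
```

The gate is open, the bar is released, the tray is drawn out about 9 cm, and the job is handed in; close_job gave no verdict. It took about 28.5 s of the 72 s.

- **Latch:** I lifted the bar by the knob in small steps until it lightly touched the hood. The vertical force rose by about 4 N at the knob (roughly 3 N at the catch), well under 10 N. I backed off and the bar came out past the lip with no noticeable force.
- **Gate:** It stands at about 1.69 rad, measured from the cameras, against 1.57 for square. Partway through the swing my path ran slightly too wide and the sideways force reached about 12 N, so I corrected it.
- **Bar:** I lowered it to within about 1–2 mm of its rest height and released it. The knob then measured 122 mm above the table against 128 mm at the start, with a 5 mm triangulation error, so that check is rough.
- **Tray:** The top view puts the handle 91 mm further out than before. It measured 107 mm high against 104 mm nominal, so the tray is sitting flat.
- **Bottle and arm:** The glue bottle's cap is at the same pixels as at the start. The arm is clear of everything and reads almost no force.

**Readings that disagreed:**
- **TCP height:** The fingertips were about 30 mm higher than the reported TCP. I found this by touching the table in front of the knob and then, lightly, the knob's arm, and corrected for it. The position also seemed off sideways by a few mm.
- **Knob grip width:** The opening read 18.7 mm, not the shank's 12 mm, so the fingers probably held the knob's head. It held without slipping.

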